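Function-test a load cell: zero, load, store

TASK

Function-test the load cell lying in the sprung nest, using only the closed fingertips and in this order: press the round key on the indicator fully down and let it up, then push down on the round steel pad at the end of that load cell until the nest is fully down and let it come back up, then press the long key fully down and let it up. Press one thing at a time, do not press the square key, do not lift the cell or take it out of its nest, and leave the jar, the reel and the spare cell where they are.

Things in the scene. Friction and masses are not known exactly. Their poses are not given: they have to be found in the camera images.
- console: grey weighing-indicator box fixed to the bench, 150 (x) x 225 (y) x 45 mm high, a dark display along the far (+x) edge of its top. Origin: centre of its underside, on the bench. It may stand on the robot's left or right, turned up to 0.3 rad. Three key units stand on its top in a row along its y, 65 mm apart, in any order
- zero_unit: black base plate 64 x 46 x 8 mm that carries the ROUND white key (zero). Fixed on top of the console. Origin: centre of the plate's underside, 45 mm above the bench; same yaw as the console
- square_unit: the like base plate of the SQUARE white key, which is not to be pressed. Origin: centre of the plate's underside, 45 mm above the bench
- store_unit: the like base plate of the LONG white key (store). Origin: centre of the plate's underside, 45 mm above the bench
- zero_top (a point): centre of the top face of the round key, 26 mm diameter; 63 mm above the bench when up (10 mm above its base plate); moves with the key
- square_top (a point): centre of the top face of the square key, 24 x 24 mm; 63 mm above the bench when up
- store_top (a point): centre of the top face of the long key, 52 mm (console x) x 22 mm (console y); 63 mm above the bench when up
- zero_key (a joint): how far the round key is pressed straight down: 0 up, 0.006 m fully down. It springs back up; starts to move at about 1.2 N, fully down at 4 N; counts as pressed beyond 0.004 m
- square_key (a joint): the same for the square key: 0 up, 0.006 m fully down
- store_key (a joint): the same for the long key: 0 up, 0.006 m fully down, 1.2 to 4 N, springs back, counts as pressed beyond 0.004 m
- rig: dark steel test rig fixed to the bench, block 100 (x) x 190 (y) x 30 mm high, with a sprung black nest above it. Origin: centre of its underside, on the bench. Stands on the other side from the console, turned up to 0.4 rad
- nest (a joint): how far the sprung nest (black tray 46 x 146 mm, rims standing 8 mm above its floor, floor 50 mm above the bench when up) is pushed straight down: 0 up, 0.010 m fully down on its stop. Springs back up with the cell on it. Pushing it down takes about 5 N to start and 13 N at the stop; counts as fully down beyond 0.008 m
- cell: the load cell under test: loose aluminium bar 30 x 130 x 25 mm, about 0.26 kg, lying in the nest with 2 mm play, long axis along its y, which runs along the rig's y. Origin: centre of its underside, 50 mm above the bench when the nest is up. Gauge strip in the middle of its top, four screw holes at the -y end
- cell_pad (a point): centre of the top of the round steel loading pad (24 mm diameter, 4 mm high) on the cell's top at its +y end, 45 mm from the middle; 79 mm above the bench when the nest is up, 69 mm when fully down
- jar: loose flux jar, amber glass with black cap, 44 mm diameter, 60 mm high, standing between console and rig. Origin: centre of its underside
- reel: loose aluminium wire reel standing on its flange, 60 mm diameter, 44 mm high, beyond the work. Origin: centre of its underside
- spare_cell: another load cell of the same kind (30 x 130 x 25 mm) lying loose on the bench itself beyond the work; not the one to test. Origin: centre of its underside
Mind the look-alikes: they are no part of the job. What is shaped like the cell but blue, orange or red is not meant.

How it is judged:
By the outcome, as a careful person would: the job done as asked, in the order asked, and still so for the second after the job is handed in, with the robot touching nothing.
It also fails if it takes over 48 s, if anything falls off the work surface, if the arm or the gripper's body presses on something with over 40 N, if the wrist force passes 120 N, or if a joint passes its speed limit or range.

ROBOT

A 6-joint arm with a two-finger parallel gripper is mounted at the origin on the work surface. World frame = base frame: x ahead of the robot, y to its left, z up, the work surface at z = 0. Lengths are in mm, angles in rad, forces in N, time in s.
With the tool pointing down it reaches from about 400 to 925 mm from the base axis. Payload 12.5 kg.
Tool frame: the origin (TCP) lies at the very end of the fingers, on their centre line; the grasp point (between the pads) lies 19 mm behind it; z points along the fingers, y is the line along which they close (so a half turn about z gives the same grasp; the last joint's range is limited). The gripper opens to 95 mm and grips with 3 to 60 N. Pads are 20 mm wide; open, the fingers measure 119 mm over their backs; the gripper's body (75 mm by 180 mm) begins 59 mm behind the grasp point.
Start: joints at [1.186, 0.491, 1.559, -0, 1.092, -0.106], TCP at [171.984, 600.89, 214.661] pointing down, gripper open.
Joint ranges: [-3.1, 3.1], [-0.84, 2.19], [0.05, 2.79], [-1.13, 4.28], [0.06, 2.93], [-2.69, 2.69]. Speed limits (rad/s): [2.22, 2.22, 2.79, 3.14, 3.14, 3.14].

INTERFACE

Orientations are given as [roll, pitch, yaw] about the fixed x, y, z axes, in that order (R = Rz(yaw) Ry(pitch) Rx(roll)).
In Python, from cell import state, imaging, env, spot_in, mark_of gives the robot as it stands. The module is installed in compiled form; this text tells all that it offers.
- The arm moves only by the tool step_arm, never from a script. Its argument "increments" is a list of rows, each an object with "slide": the shift along the tool's x, y, z in m, a list of three; "roll": the turn about the tool's z in rad. A call has 1 to 5 rows; each row is the pose to reach, as a shift and turn from the pose commanded when the call began, along the tool's axes at that moment; what a row does not reach only later rows make up. A row lasts 1/8 s, in which the tool goes at most 62.5 mm and 10.7 degrees, less where a joint would pass 70% of its speed; a pose out of reach is approached as far as the arm can. A call with a gripper value outside its range is refused whole. "fingers" is the opening, from 0 (shut) to 1 (fully open), set as the call begins (left out, the last holds). The fingers move at their own pace and stop on an object; the grip force is fixed at half the most. Time passes only in rows, so rows that repeat a pose let the fingers close. It gives the time, the measured TCP pose, the force, the opening and the grip force at its end, in the units of the state.
- state(): the state, without advancing time (a new reading comes with each control period).
- imaging.read_camera(name): name is "scene" or "top" or "wrist"; returns a dict with "color" (400x640x3 uint8, red, green, blue), "z_map" (400x640 float32, mm along the optical axis (not along the pixel's ray), 0 where there is no reading), "intrinsics" (3x3 intrinsics, pixels), "camera_from_world" (4x4, takes a point from world to camera coordinates). Camera axes: x right, y up, looking along -z (the intrinsics and any distortion apply to the point x, -y, -z); pixel columns grow to the right and rows downward; lengths in mm; the calibration is good to about 2 mm. The wrist camera is an equidistant fisheye: a pixel r from the principal point sees the ray r / f radians off the axis. A picture is of the moment at which its call begins.
- env.job_done(): hands the job in; it is judged then, once.
Trained networks look in the newest picture that a camera, given by its name, has taken for a name from the list of things; names that differ only in an ending like _2 or _b are one class to them, and where a whole thing is asked for, a point or a joint stands for the part that bears it (a point fixed in the world has none). Each returns a list of dicts, best first, with "confidence" (0 to 1); they miss things now and then, are a little off and sometimes report something else, mostly with a low value. They report only what shows in the picture. A call takes as long as a camera call. They do not tell look-alikes from the thing itself.
- spot_in(camera, target): "bbox" ([left, top, right, bottom] in pixels, round what is visible of it).
- mark_of(camera, target): "uv" ([column, row] in pixels: a listed point, or the origin of a listed thing).
The state is a dict: "t": time; "joints": joint angles; "qvel": joint speeds; "tau": joint torques, N m; "eef_pos": TCP position; "tcp_rot": TCP orientation; "ft_force": force on the tool from outside, world axes, zero at the start; "moment": the same for the moment, N m; "opening": opening from 0.0 (shut) to 1.0 (fully open); "grip_force": force on a finger pad.
Only numpy, scipy, OpenCV 4.12 (cv2) and the standard library are available. Lean on these libraries where they do the work, as an engineer would, in place of code of your own. Each camera call takes 0.05 s, during which the arm holds its last target. There are 200 camera calls.

## Working session

There is one attempt and no reset: what is moved stays moved. The work goes in short steps, Python scripts to look and compute and a tool call to move; the robot and the scene stay as the last step left them, time stands still between calls to the robot, and variables do not carry over. Pictures are saved under pics/ and viewed, at most 10 in all, crops included, and the job is handed in when it is done.

Besides the shell and the picture viewer there is one more tool, called after ">>>" as name(argument=value, ...), one argument or row to a line, values as JSON. step_arm: Moves the arm, as the interface text tells. Its arguments: {"type":"object","properties":{"increments":{"type":"array"},"fingers":{"type":"number"}},"required":["increments"]}

```bash
mkdir -p pics; cat > h.py <<'E'
import numpy as np, cv2
from cell import state, imaging, env, spot_in, mark_of
def ray(c,uv):
    K=c["intrinsics"];T=np.array(c["camera_from_world"])
    x=(uv[0]-K[0][2])/K[0][0];y=(uv[1]-K[1][2])/K[1][1]
    R=T[:3,:3];o=-R.T@T[:3,3];d=R.T@np.array([x,-y,-1.]);return o,d
def atz(c,uv,z):
    o,d=ray(c,uv);return o+d*(z-o[2])/d[2]
def bydepth(c,uv):
    o,d=ray(c,uv);u,v=int(round(uv[0])),int(round(uv[1]))
    p=c["z_map"][max(v-2,0):v+3,max(u-2,0):u+3];p=p[p>0]
    return o+d*np.median(p) if len(p) else None
E
python3 - <<'E'
from h import *
np.set_printoptions(precision=1,suppress=True)
for n in("top","scene"):
    c=imaging.read_camera(n);cv2.imwrite(f"pics/{n}1.png",c["color"][:,:,::-1])
    for t,z in(("zero_top",63),("square_top",63),("store_top",63),("cell_pad",79),("cell",50),("console",0),("rig",0),("jar",0),("reel",0),("spare_cell",0)):
        for m in mark_of(n,t)[:3]:
            print(n,t,round(m["confidence"],2),np.array(m["uv"]),atz(c,m["uv"],z),bydepth(c,m["uv"]))
print(state())
E
```

```text
top zero_top 0.55 [470.3 215.9] [ 509.4 -278.2   63. ] [ 509.4 -278.2   63. ]
top store_top 0.75 [416.3 223.8] [ 494.5 -153.7   63. ] [ 494.5 -153.8   62.6]
top cell_pad 0.9 [241.6 327.3] [281.2 236.5  79. ] [275.8 246.1  29. ]
top cell_pad 0.72 [137.7 225.7] [504.2 469.9  79. ] [511.1 492.6  28.6]
top cell_pad 0.66 [189.2 309.1] [321.6 348.9  79. ] [318.5 364.5  30. ]
top cell 0.87 [159.5 210.3] [542.8 434.9  50. ] [547.  444.7  25.5]
top cell 0.81 [345.2 294.7] [341.6  12.6  50. ] [340.6  11.4  26.5]
top cell 0.65 [242.7 224.3] [505.2 242.4  50. ] [501.8 237.5  75.6]
top console 0.86 [433.6 216.7] [ 518.6 -211.8    0. ] [ 511.2 -197.2   52.7]
top jar 0.7 [341.9 230.5] [490.7  12.6   0. ] [483.9  15.5  60. ]
top reel 0.56 [294.1 117.2] [783.7 124.5   0. ] [765.7 121.7  43.8]
top spare_cell 0.76 [369.1 129.1] [747.  -65.4   0. ] [737.6 -62.1  25.2]
scene zero_top 0.6 [187.3 183.8] [ 517.1 -277.5   63. ] [ 515.6 -278.3   61.9]
scene zero_top 0.32 [382.7 235.5] [600.8 243.5  63. ] [557.  240.9  29.6]
scene square_top 0.52 [236.8 188.5] [ 503.8 -146.4   63. ] [ 500.7 -147.7   60.9]
scen
[... 921 characters left out ...]
522.7 -210.9    0. ] [ 581.1 -181.9   44.8]
scene jar 0.79 [298.  215.4] [491.6  13.5   0. ] [501.8  16.3   7.6]
scene reel 0.97 [315.1 298.2] [772.9 127.9   0. ] [799.3 133.8  26.8]
scene reel 0.2 [404.8 210.6] [394.9 281.4   0. ] [507.3 283.2  76.6]
scene spare_cell 0.63 [232.8 277.7] [758.1 -63.3   0. ] [769.3 -58.2  11.1]
{'t': 1.1, 'joints': array([ 1.2,  0.5,  1.6,  0. ,  1.1, -0.1]), 'qvel': array([ 0.,  0.,  0.,  0., -0.,  0.]), 'tau': array([  0. , -61.2, -25.8,   0.1,   0. ,  -0. ]), 'eef_pos': array([172. , 600.9, 214.6]), 'tcp_rot': array([ 3.1, -0. ,  2.9]), 'ft_force': array([-0.1,  0.3,  0.2]), 'moment': array([-0.,  0., -0.]), 'grip_force': 0.0, 'opening': 0.9985238124823421}
```

```bash
python3 - <<'E'
import cv2
a=cv2.imread("pics/top1.png")
b=cv2.resize(a[170:350,110:310],None,fx=2.9,fy=2.9,interpolation=2)
cv2.imwrite("pics/c1.png",b)
b=cv2.resize(a[160:270,370:530],None,fx=5,fy=5,interpolation=2)
cv2.imwrite("pics/c2.png",b)
E
```

```text
(no output)
```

View pics/top1.png

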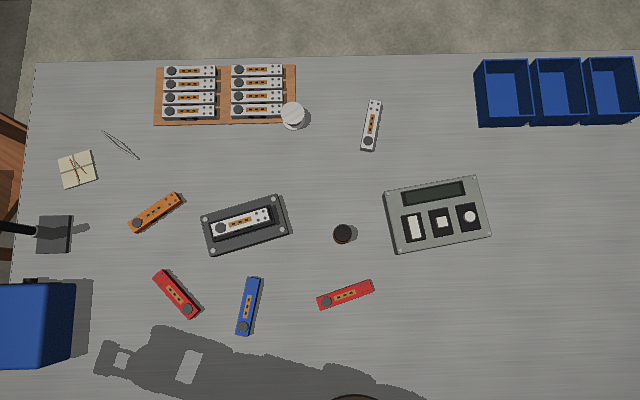

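View pics/c1.png

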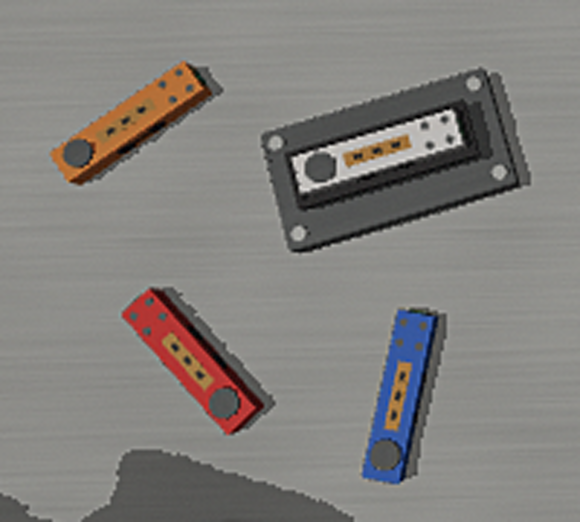

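View pics/c2.png

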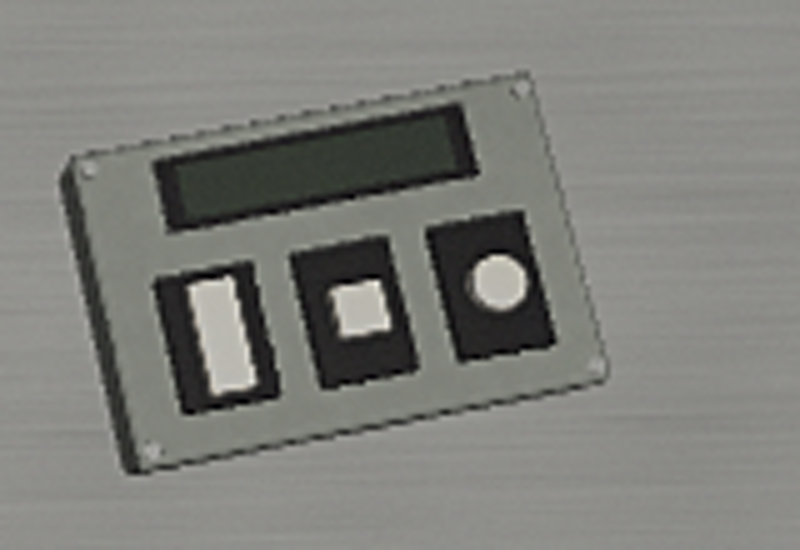

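The look-alikes, by pixel in the top picture: orange (158,211), red (176,295), blue (248,306), red (345,295), the white spare (371,125), the white cells on the tray, and the white cell in the dark rig at about (241,221). Only the last lies in the nest, so it is the one to test. In the crop its pad is at about (220,227), the left (+y) end. Round key about (469.6,216), square (442,222), long (414,227).

```bash
python3 - <<'E'
from h import *
np.set_printoptions(precision=1,suppress=True)
c=imaging.read_camera("top");g=c["color"].astype(int)
def blobs(mask,box):
    l,t,r,b=box;m=np.zeros(mask.shape,np.uint8);m[t:b,l:r]=mask[t:b,l:r]
    n,_,s,ce=cv2.connectedComponentsWithStats(m)
    return [(ce[i],s[i,4]) for i in range(1,n) if s[i,4]>30]
w=(g.min(2)>175)
for uv,a in blobs(w,(395,195,485,245)): print("key",uv,a,atz(c,uv,63),bydepth(c,uv))
# pad: darker inside white cell
k=(g.max(2)<130)&(g.max(2)>70)
for uv,a in blobs(k,(208,215,232,238)): print("pad",uv,a,atz(c,uv,79))
print(g[227,208:234].max(1), c["z_map"][227,208:234])
for uv,a in blobs(w,(205,200,280,240)): print("cellwhite",uv,a,atz(c,uv,75))
# 3D rig cell: points with height 72..82
v,u=np.mgrid[195:260,195:295];P=[]
for uu,vv in zip(u.ravel(),v.ravel()):
    o,d=ray(c,(uu,vv));P.append(o+d*c["z_map"][vv,uu])
P=np.array(P)
q=P[(P[:,2]>70)&(P[:,2]<90)];print(len(q),cv2.minAreaRect(q[:,:2].astype(np.float32)),np.median(q[:,2]))
p=P[(P[:,2]>77.5)];print("padpts",len(p),p.mean(0))
s=imaging.read_camera("scene");cv2.imwrite("pics/s2.png",cv2.resize(s["color"][150:270,150:470,::-1],None,fx=2.5,fy=2.5,interpolation=2))
st=state();print(st["eef_pos"],np.round(st["tcp_rot"],4))
E
```

```text
key [469.4 216. ] 61 [ 509.3 -276.1   63. ] [ 509.3 -276.2   62.8]
key [414.1 226.6] 191 [ 488.3 -148.3   63. ] [ 488.2 -148.1   63.9]
key [441.9 221.3] 84 [ 498.6 -212.4   63. ] [ 498.7 -212.7   62.2]
pad [215.9 216.9] 89 [519.4 296.8  79. ]
pad [219.9 227.2] 83 [496.1 287.4  79. ]
[ 86  41  22 160 195 193 203  85  78  80  81  80  81  80  82  80  78  63
 198 192 192 178 137 186 189 188] [954.5 927.4 926.9 915.5 913.8 913.2 915.2 908.  908.3 909.7 907.1 908.4
 908.2 907.1 911.  909.8 910.8 911.1 914.6 912.8 913.9 910.6 913.9 911.7
 913.7 912.9]
cellwhite [242.2 220.8] 440 [509.8 238.9  75. ]
789 ((508.25225830078125, 243.94627380371094), (30.61290168762207, 131.18093872070312), 15.385668754577637) 75.88038712532034
padpts 181 [485.6 236.5 204.1]
[172.  600.9 214.7] [ 3.1 -0.   2.9]
```

View pics/s2.png

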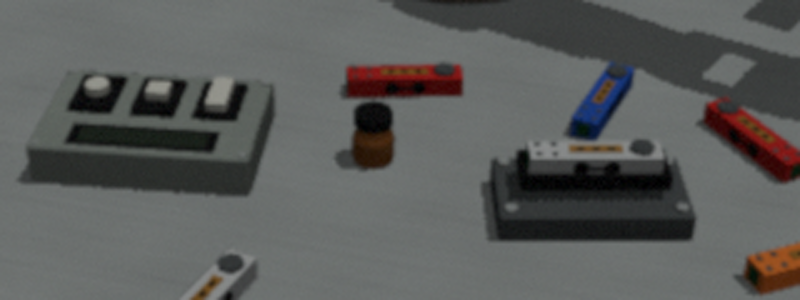

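```bash
cat >> h.py <<'E'
def go(*pts):
    s=state();y=s["tcp_rot"][2];p=np.array(s["eef_pos"])
    for q in pts:
        d=np.array(q)-p
        print(q,"slide m",np.round([(np.cos(y)*d[0]+np.sin(y)*d[1])/1e3,(np.sin(y)*d[0]-np.cos(y)*d[1])/1e3,-d[2]/1e3],4))
E
python3 - <<'E'
from h import *
s=state();print(s["t"],[float(v) for v in s["tcp_rot"]])
go((450,330,150),(509,-276,150))
E
```

```text
1.2 [3.1415204338732297, -1.5076293959914722e-05, 2.8628241525258975]
(450, 330, 150) slide m [-0.3419 -0.1839  0.0647]
(509, -276, 150) slide m [-0.5653 -0.7503  0.0647]
```

>>> step_arm(
  increments=[
    {"slide":[-0.342,-0.184,0.065]},
    {"slide":[-0.342,-0.184,0.065]},
    {"slide":[-0.342,-0.184,0.065]},
    {"slide":[-0.342,-0.184,0.065]},
    {"slide":[-0.342,-0.184,0.065]},
  ],
  fingers=0,
)

```text
invalid input at $.increments[0]: expected keys slide, roll
```

```bash
python3 -c "
from h import *
print(state()['t'],state()['eef_pos'],state()['joints'],state()['opening']);go((509.3,-276.1,110))"
```

```text
1.2 [171.95275655 600.89621307 214.65326227] [ 1.18644052e+00  4.90911827e-01  1.55890096e+00  2.54713100e-05
  1.09170964e+00 -1.05599045e-01] 0.9992063182786275
(509.3, -276.1, 110) slide m [-0.5656 -0.7503  0.1047]
```

>>> step_arm(
  increments=[
    {"slide":[-0.342,-0.184,0.065],"roll":0},
    {"slide":[-0.342,-0.184,0.065],"roll":0},
    {"slide":[-0.342,-0.184,0.065],"roll":0},
    {"slide":[-0.342,-0.184,0.065],"roll":0},
    {"slide":[-0.342,-0.184,0.065],"roll":0},
  ],
  fingers=0,
)

```text
t: 1.82
eef_pos: [394.0, 384.4, 163.0]
tcp_rot: [3.141, 0.0, 2.863]
ft_force: [0.6, 0.6, 0.5]
opening: 0.53
grip_force: 0.0
```

```bash
python3 -c "
from h import *
print(state()['t'],state()['eef_pos'],state()['joints'],state()['opening']);go((509.3,-276.1,110))"
```

```text
1.825 [394.01931678 384.40835755 162.97385723] [ 6.53010166e-01  4.46049413e-01  1.80235461e+00  1.00811387e-04
  8.92509426e-01 -6.39212996e-01] 0.5303888771399263
(509.3, -276.1, 110) slide m [-0.2925 -0.6033  0.053 ]
```

>>> step_arm(
  increments=[
    {"slide":[-0.293,-0.603,0.03],"roll":0},
    {"slide":[-0.293,-0.603,0.03],"roll":0},
    {"slide":[-0.293,-0.603,0.03],"roll":0},
    {"slide":[-0.293,-0.603,0.03],"roll":0},
    {"slide":[-0.293,-0.603,0.03],"roll":0},
  ],
)

```text
t: 2.45
eef_pos: [446.9, 76.4, 149.3]
tcp_rot: [3.141, 0.001, 2.863]
ft_force: [0.7, 1.1, -0.5]
opening: 0.028
grip_force: 0.0
```

```bash
python3 -c "
from h import *
print(state()['t'],state()['eef_pos'],state()['joints'],state()['opening']);go((509.3,-276.1,110))"
```

```text
2.45 [446.92673608  76.38695295 149.25720212] [ 2.33591208e-02  3.42822563e-01  2.04127785e+00  1.46008963e-04
  7.56557512e-01 -1.26896558e+00] 0.028209926951415554
(509.3, -276.1, 110) slide m [-0.1569 -0.3217  0.0393]
```

>>> step_arm(
  increments=[
    {"slide":[-0.157,-0.322,0.02],"roll":0},
    {"slide":[-0.157,-0.322,0.02],"roll":0},
    {"slide":[-0.157,-0.322,0.02],"roll":0},
    {"slide":[-0.157,-0.322,0.02],"roll":0},
    {"slide":[-0.157,-0.322,0.02],"roll":0},
  ],
)

```text
t: 3.08
eef_pos: [501.1, -231.2, 131.7]
tcp_rot: [3.142, 0.0, 2.863]
ft_force: [0.4, -0.1, -0.6]
opening: 0.002
grip_force: 0.0
```

>>> step_arm(
  increments=[
    {"slide":[-0.022,-0.046,0.01],"roll":0},
    {"slide":[-0.022,-0.046,0.01],"roll":0},
    {"slide":[-0.022,-0.046,0.01],"roll":0},
  ],
)

```text
t: 3.45
eef_pos: [509.1, -278.8, 121.5]
tcp_rot: [3.141, -0.001, 2.862]
ft_force: [0.2, 1.2, 0.6]
opening: 0.005
grip_force: 0.0
```

```bash
python3 -c "
from h import *
print(state()['t'],state()['eef_pos'],state()['joints'],state()['opening'],state()['ft_force']);go((509.3,-276.1,70))"
```

```text
3.45 [ 509.09150823 -278.84011841  121.45405044] [-6.14968833e-01  5.37881299e-01  1.76696384e+00  2.84687429e-04
  8.37545321e-01 -1.90667883e+00] 0.004621422916113724 [0.17050545 1.20111166 0.60480384]
(509.3, -276.1, 70) slide m [0.0006 0.0027 0.0515]
```

>>> step_arm(
  increments=[
    {"slide":[0.0005,0.0025,0.04],"roll":0},
    {"slide":[0.0005,0.0025,0.05],"roll":0},
    {"slide":[0.0005,0.0025,0.05],"roll":0},
  ],
)

```text
t: 3.82
eef_pos: [509.7, -276.0, 71.8]
tcp_rot: [3.141, -0.001, 2.864]
ft_force: [-0.4, -0.2, 1.2]
opening: 0.004
grip_force: 0.0
```

>>> step_arm(
  increments=[
    {"slide":[0,0,0.005],"roll":0},
    {"slide":[0,0,0.0075],"roll":0},
    {"slide":[0,0,0.01],"roll":0},
    {"slide":[0,0,0.012],"roll":0},
    {"slide":[0,0,0.012],"roll":0},
  ],
)

```text
t: 4.45
eef_pos: [509.8, -276.8, 59.7]
tcp_rot: [3.142, 0.0, 2.863]
ft_force: [0.8, 0.4, 2.8]
opening: 0.004
grip_force: 1.3
```

```bash
python3 - <<'E'
from h import *
s=state();print(s['t'],s['eef_pos'],s['ft_force'],s['moment'],s['opening'])
c=imaging.read_camera("scene");cv2.imwrite("pics/s3.png",cv2.resize(c["color"][130:240,130:290,::-1],None,fx=5,fy=5,interpolation=2))
E
```

```text
4.45 [ 509.77422756 -276.76545286   59.72288035] [0.76673889 0.42500197 2.84828096] [ 0.02747637 -0.09794826 -0.00818038] 0.003663500796820148
```

View pics/s3.png

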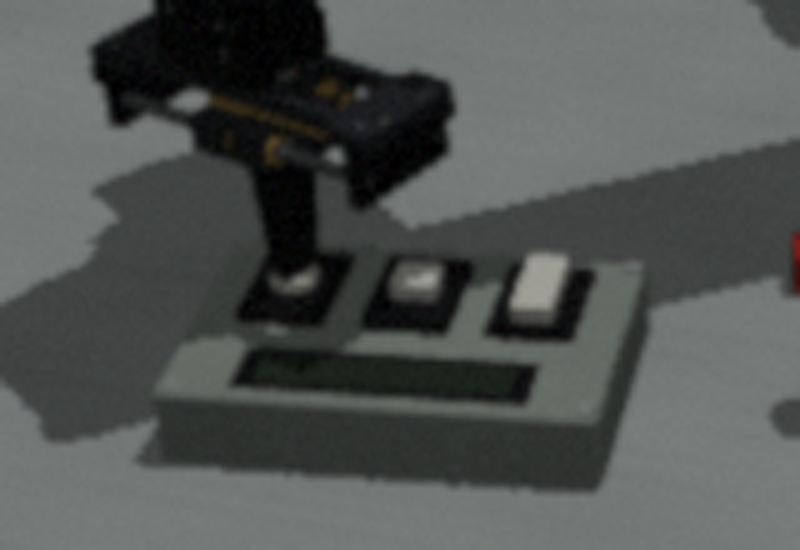

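The fingertip is on the round key at crop pixel (295,275), and 2.8 N at about 3 mm fits the spring. I'll press on to the stop.

>>> step_arm(
  increments=[
    {"slide":[0,0,0.002],"roll":0},
    {"slide":[0,0,0.003],"roll":0},
    {"slide":[0,0,0.004],"roll":0},
    {"slide":[0,0,0.004],"roll":0},
  ],
)

```text
t: 5.0
eef_pos: [509.9, -276.8, 57.0]
tcp_rot: [-3.141, 0.001, 2.863]
ft_force: [-2.5, 2.5, 17.8]
opening: 0.005
grip_force: 9.4
```

It's at the stop (z 57, 17.8 N). Let it up, then across to the pad.

>>> step_arm(
  increments=[
    {"slide":[0,0,-0.015],"roll":0},
    {"slide":[0,0,-0.06],"roll":0},
    {"slide":[0,0,-0.06],"roll":0},
  ],
)

```text
t: 5.38
eef_pos: [510.6, -277.4, 118.4]
tcp_rot: [-3.14, 0.004, 2.863]
ft_force: [0.8, -0.1, -0.8]
opening: 0.003
grip_force: 0.0
```

```bash
python3 -c "
from h import *
s=state();print(s['t'],s['eef_pos'],s['ft_force']);go((496.2,287.3,125))
c=imaging.read_camera('top');m=c['z_map'];print([bydepth(c,u) for u in((414,227),(442,221))])"
```

```text
5.375 [ 510.55303569 -277.35303881  118.39584625] [ 0.80945971 -0.11262081 -0.75778413]
(496.2, 287.3, 125) slide m [ 0.1691  0.5389 -0.0066]
[array([406.180304  ,   9.5648376 , 757.08659186]), array([410.26511253,  -8.93724779, 748.54501539])]
```

>>> step_arm(
  increments=[
    {"slide":[0.169,0.539,-0.007],"roll":0},
    {"slide":[0.169,0.539,-0.007],"roll":0},
    {"slide":[0.169,0.539,-0.007],"roll":0},
    {"slide":[0.169,0.539,-0.007],"roll":0},
    {"slide":[0.169,0.539,-0.007],"roll":0},
  ],
)

```text
t: 6.05
eef_pos: [500.9, 37.6, 118.6]
tcp_rot: [-3.141, -0.002, 2.862]
ft_force: [-0.1, -0.3, -0.5]
opening: 0.004
grip_force: 0.0
```

```bash
python3 -c "
from h import *
s=state();print(s['t'],s['eef_pos'],s['ft_force']);go((496.2,287.3,120))"
```

```text
6.05 [500.9468516   37.5715996  118.62107131] [-0.09943036 -0.25837239 -0.52345562]
(496.2, 287.3, 120) slide m [ 0.0734  0.2388 -0.0014]
```

>>> step_arm(
  increments=[
    {"slide":[0.073,0.239,-0.003],"roll":0},
    {"slide":[0.073,0.239,-0.003],"roll":0},
    {"slide":[0.073,0.239,-0.003],"roll":0},
    {"slide":[0.073,0.239,-0.003],"roll":0},
    {"slide":[0.073,0.239,-0.003],"roll":0},
  ],
)

```text
t: 6.68
eef_pos: [496.2, 288.9, 121.2]
tcp_rot: [-3.141, -0.001, 2.867]
ft_force: [-0.2, 0.9, 0.4]
opening: 0.004
grip_force: 0.0
```

```bash
python3 -c "
from h import *
s=state();print(s['t'],s['eef_pos'],s['ft_force'],s['joints']);go((496.2,287.3,86))"
```

```text
6.675 [496.17705389 288.88252963 121.23253488] [-0.16377943  0.92866324  0.38336919] [ 4.12075087e-01  5.30782614e-01  1.78258350e+00  3.79049257e-04
  8.29526108e-01 -8.84876164e-01]
(496.2, 287.3, 86) slide m [-0.0005 -0.0015  0.0352]
```

>>> step_arm(
  increments=[
    {"slide":[0,-0.001,0.03],"roll":0},
    {"slide":[0,-0.001,0.035],"roll":0},
    {"slide":[0,-0.001,0.035],"roll":0},
  ],
)

```text
t: 7.05
eef_pos: [497.1, 283.8, 87.3]
tcp_rot: [-3.141, -0.001, 2.862]
ft_force: [-0.3, 0.0, 0.9]
opening: 0.003
grip_force: 0.0
```

>>> step_arm(
  increments=[
    {"slide":[0,0,0.004],"roll":0},
    {"slide":[0,0,0.007],"roll":0},
    {"slide":[0,0,0.009],"roll":0},
    {"slide":[0,0,0.011],"roll":0},
    {"slide":[0,0,0.011],"roll":0},
  ],
)

```text
t: 7.68
eef_pos: [497.2, 284.6, 77.0]
tcp_rot: [3.141, 0.0, 2.863]
ft_force: [-2.0, -2.1, 7.1]
opening: 0.007
grip_force: 3.4
```

```bash
python3 - <<'E'
from h import *
s=state();print(s['t'],s['eef_pos'],s['ft_force'],s['moment'])
c=imaging.read_camera("scene");cv2.imwrite("pics/s4.png",cv2.resize(c["color"][150:260,320:480,::-1],None,fx=5,fy=5,interpolation=2))
E
```

```text
7.675 [497.23971458 284.55176879  77.01131418] [-1.95622658 -2.07801522  7.06443903] [-0.38352232  0.27117646  0.01038851]
```

View pics/s4.png

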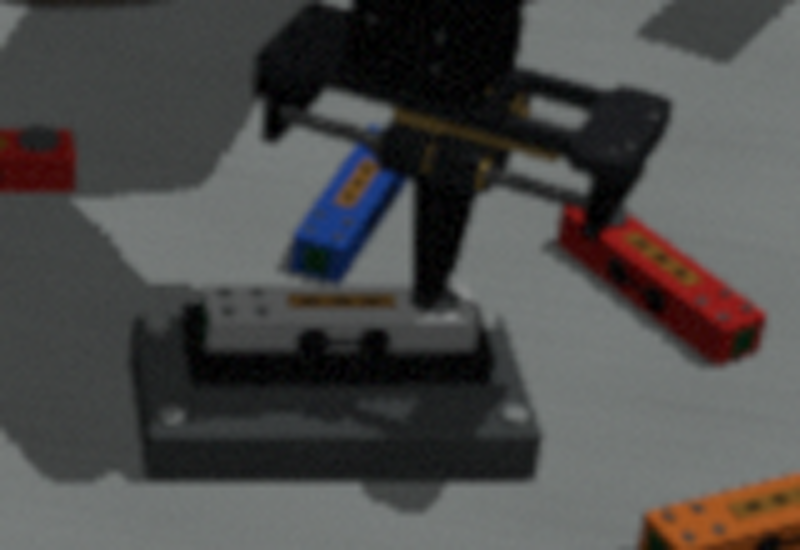

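The fingertip is on the pad at crop pixel (432,305), 7 N at 2 mm down, so I'll push on to the stop.

>>> step_arm(
  increments=[
    {"slide":[0,0,0.0025],"roll":0},
    {"slide":[0,0,0.005],"roll":0},
    {"slide":[0,0,0.007],"roll":0},
    {"slide":[0,0,0.008],"roll":0},
    {"slide":[0,0,0.008],"roll":0},
  ],
)

```text
t: 8.35
eef_pos: [497.3, 284.6, 69.6]
tcp_rot: [3.141, 0.001, 2.863]
ft_force: [-2.1, -2.4, 13.6]
opening: 0.005
grip_force: 6.3
```

>>> step_arm(
  increments=[
    {"slide":[0,0,0.001],"roll":0},
    {"slide":[0,0,0.002],"roll":0},
    {"slide":[0,0,0.002],"roll":0},
  ],
)

```text
t: 8.72
eef_pos: [497.4, 284.7, 69.1]
tcp_rot: [3.14, 0.002, 2.863]
ft_force: [-7.9, -5.4, 29.1]
opening: 0.006
grip_force: 14.7
```

It's on the stop (69.1 mm, 29 N). Let it up gently.

>>> step_arm(
  increments=[
    {"slide":[0,0,-0.004],"roll":0},
    {"slide":[0,0,-0.008],"roll":0},
    {"slide":[0,0,-0.012],"roll":0},
    {"slide":[0,0,-0.02],"roll":0},
    {"slide":[0,0,-0.055],"roll":0},
  ],
)

```text
t: 9.35
eef_pos: [496.3, 284.3, 120.8]
tcp_rot: [-3.14, -0.003, 2.863]
ft_force: [0.9, -0.0, -0.1]
opening: 0.005
grip_force: 0.0
```

```bash
python3 -c "
from h import *
s=state();print(s['t'],s['eef_pos'],s['ft_force']);go((488.3,-148.3,125))"
```

```text
9.35 [496.34802168 284.29780674 120.82056542] [ 0.88298072 -0.04032548 -0.09421136]
(488.3, -148.3, 125) slide m [-0.1113 -0.4181 -0.0042]
```

>>> step_arm(
  increments=[
    {"slide":[-0.111,-0.418,0],"roll":0},
    {"slide":[-0.111,-0.418,0],"roll":0},
    {"slide":[-0.111,-0.418,0],"roll":0},
    {"slide":[-0.111,-0.418,0],"roll":0},
    {"slide":[-0.111,-0.418,0],"roll":0},
  ],
)

```text
t: 9.98
eef_pos: [491.0, -29.7, 121.9]
tcp_rot: [3.141, 0.001, 2.863]
ft_force: [0.0, -0.2, 0.1]
opening: 0.004
grip_force: 0.0
```

```bash
python3 -c "
from h import *
s=state();print(s['t'],s['eef_pos'],s['ft_force']);go((488.3,-148.3,120))"
```

```text
9.975 [490.99323948 -29.74659771 121.88110326] [ 0.03113536 -0.19503174  0.08966027]
(488.3, -148.3, 120) slide m [-0.03   -0.1147  0.0019]
```

>>> step_arm(
  increments=[
    {"slide":[-0.03,-0.115,0.002],"roll":0},
    {"slide":[-0.03,-0.115,0.002],"roll":0},
    {"slide":[-0.03,-0.115,0.002],"roll":0},
    {"slide":[-0.03,-0.115,0.002],"roll":0},
  ],
)

```text
t: 10.48
eef_pos: [488.1, -146.4, 119.5]
tcp_rot: [3.141, -0.0, 2.862]
ft_force: [-0.3, 1.0, -0.6]
opening: 0.003
grip_force: 0.0
```

```bash
python3 - <<'E'
from h import *
s=state();print(s['t'],s['eef_pos'],s['ft_force']);go((488.3,-148.3,70))
c=imaging.read_camera("scene");cv2.imwrite("pics/s5.png",cv2.resize(c["color"][130:260,160:470,::-1],None,fx=2.5,fy=2.5,interpolation=2))
E
```

```text
10.475 [ 488.09580647 -146.4222166   119.5271464 ] [-0.26751408  0.99487374 -0.61749566]
(488.3, -148.3, 70) slide m [-0.0007 -0.0017  0.0495]
```

View pics/s5.png

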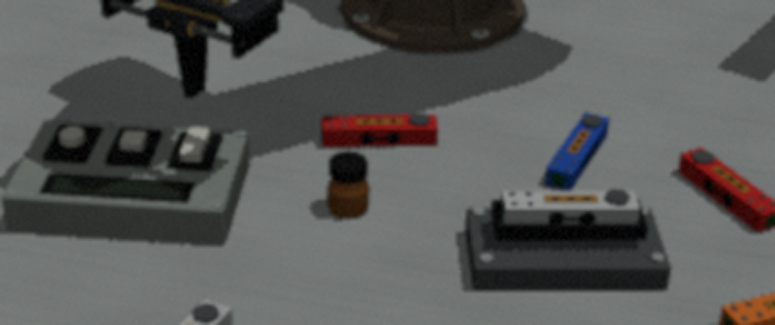

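The nest is back up with the cell seated (crop 570,208). The round key is up (70,137), and the tip hangs over the long key (195,145).

>>> step_arm(
  increments=[
    {"slide":[-0.001,-0.001,0.04],"roll":0},
    {"slide":[-0.001,-0.001,0.049],"roll":0},
    {"slide":[-0.001,-0.001,0.049],"roll":0},
  ],
)

```text
t: 10.9
eef_pos: [489.0, -147.0, 70.5]
tcp_rot: [3.141, -0.001, 2.864]
ft_force: [0.8, -0.4, -0.0]
opening: 0.003
grip_force: 0.0
```

>>> step_arm(
  increments=[
    {"slide":[0,0,0.005],"roll":0},
    {"slide":[0,0,0.008],"roll":0},
    {"slide":[0,0,0.01],"roll":0},
    {"slide":[0,0,0.012],"roll":0},
    {"slide":[0,0,0.012],"roll":0},
  ],
)

```text
t: 11.52
eef_pos: [489.2, -147.9, 58.6]
tcp_rot: [3.141, 0.001, 2.863]
ft_force: [1.1, 2.9, 3.1]
opening: 0.009
grip_force: 1.6
```

>>> step_arm(
  increments=[
    {"slide":[0,0,0.002],"roll":0},
    {"slide":[0,0,0.003],"roll":0},
    {"slide":[0,0,0.004],"roll":0},
    {"slide":[0,0,0.004],"roll":0},
  ],
)

```text
t: 12.02
eef_pos: [489.4, -147.9, 56.7]
tcp_rot: [-3.141, 0.002, 2.863]
ft_force: [-4.7, 5.7, 35.5]
opening: 0.006
grip_force: 17.5
```

It's at the stop. Release and back off.

>>> step_arm(
  increments=[
    {"slide":[0,0,-0.008],"roll":0},
    {"slide":[0,0,-0.015],"roll":0},
    {"slide":[0,0,-0.06],"roll":0},
    {"slide":[0,0,-0.1],"roll":0},
    {"slide":[0,0,-0.1],"roll":0},
  ],
)

```text
t: 12.65
eef_pos: [489.8, -148.4, 156.8]
tcp_rot: [-3.141, 0.004, 2.863]
ft_force: [0.2, -0.5, -0.4]
opening: 0.002
grip_force: 0.0
```

```bash
python3 - <<'E'
from h import *
s=state();print(s['t'],s['eef_pos'],s['ft_force'])
c=imaging.read_camera("scene");cv2.imwrite("pics/s6.png",cv2.resize(c["color"][130:330,160:470,::-1],None,fx=2.5,fy=2.5,interpolation=2))
E
```

```text
12.65 [ 489.77872275 -148.36584583  156.77249884] [ 0.2300964  -0.45666503 -0.3840701 ]
```

View pics/s6.png

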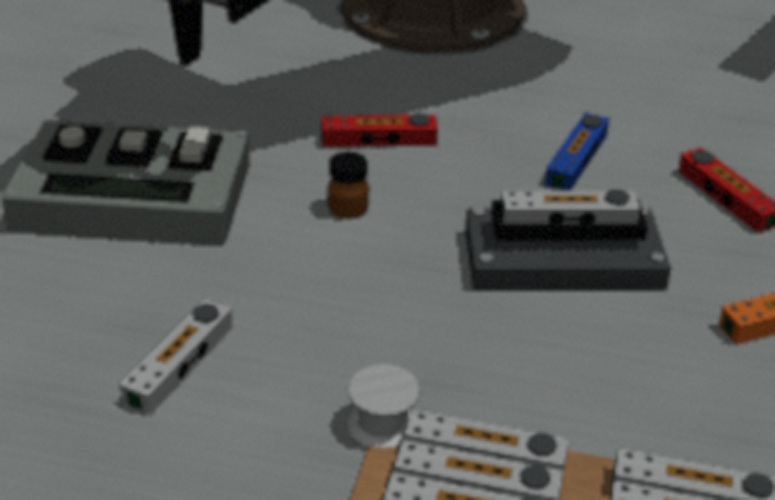

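All three keys are up (crop 70–195,140), the cell is seated in its nest (570,208), and the jar (348,185), reel (383,400) and spare cell (178,355) look undisturbed.

```bash
python3 -c "
from cell import env;print(env.job_done())"
```

```text
the job is handed in; nothing more can be done
None
```

I pressed the round key, the pad of the load cell in the nest, and the long key to their stops in that order, each let back up, and handed the job in at about 12.7 s with nothing else touched; no verdict was returned.

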